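# Clamp a pack of boards in a flower press with its slip-clutch knob

### The job

Put the pack of pressing boards into the flower press: lay it on the bed, slide it gently between the guide rails until it is fully home against the back stop. Then turn the press's knob clockwise until its slip clutch gives, let it slip by about an eighth of a turn (well under a quarter turn in all; it slips smoothly, at a steady torque), and let go, leaving the pack clamped. Leave everything else on the table alone.

Things in the scene. Friction and masses are not known exactly. Their poses are not given: they have to be found in the camera images.
- press: Flower press of pale wood, fixed. Origin on the table under the screw axis; x points from the open front to the back stop, y left, z up. Bed board 14 mm thick, x -150 to 52, y -65 to 65 mm. A bridge across y (x -18 to 18, y -65 to 65, z 90 to 106 mm; caps to 112) stands on 16 mm posts at x 0, y -52 and 52.
- mouth (a point): Middle of the mouth of the guide channel, on the bed: at x -45, y 0, z 14 mm of the press. Two rails 12 mm high make the channel: 62 mm between them from press x -25 to +40; in front of that, flared lead-ins from -25 to -45 open to about 76 mm. Behind it, under the bridge, hangs the pressure plate, press x -33 to 33 mm, 3 to 11 mm above the top of a pack on the bed.
- stop: Back stop, a wooden strip 22 mm high across the end of the bed. Origin: middle of its foot, at x 40, z 14 mm of the press, on the face that the pack meets. Delicate: it bears no more than 40 N of push.
- knob_grip (a point): Point on the screw axis in the knurled round aluminium knob above the bridge, 136 mm over the table, where to grip it (40 N is enough). Knob 40 mm diameter, foot at 115, top at 151 mm; it does not rise or sink. Clockwise seen from above lowers the plate 3 mm per radian; how many turns it needs differs each time: 1.6 to 4.7 rad, several grasps. The screw stays where it is left.
- pin (a point): Brass pin in the knob's top, 151.0 mm over the table; the clutch lifts it 0.3 mm per radian of slip, too little to measure: feel the clutch instead. Torque at the turning hand: 0.25 N m with the plate free, rising to 0.45 N m over about 0.25 rad as it bites, then steady while the clutch slips smoothly, with no jolt. A hand at rest after a turn feels about 0.1 less.
- pack: Pack of pressing boards (plywood outside, card and paper layers in between), a single loose rigid block 110 x 56 x 24 mm, about 0.13 kg. Origin: centre of its underside; x along the 110 mm. Either end may go in first. When home in the press its origin lies at x = -15 mm, y = 0, z = 14 mm in the press frame, and its front end sticks out to x = -70 mm.
- mug: Bystander: glass mug, 72 mm wide, 85 mm high, with a handle. Origin: centre of its foot.
- candle_glass: Bystander: small amber glass cup, 64 mm wide, 60 mm high. Origin: centre of its foot.
- tea_jar: Bystander: white jar with wooden lid, 72 mm wide, 100 mm high. Origin: centre of its foot.
- teapot: Bystander: white teapot, 120 mm wide, about 165 mm high with its bail handle. Origin: centre of its foot.
- saucer: Bystander: white saucer, 120 mm wide, 14 mm high. Origin: centre of its foot.
- spoon: Bystander: spoon lying on the table.

How it is judged:
On the way, in this order (a step that is already met when the one before it is completed fails the run):
1. the pack lies on the bed, within 3 mm of the back stop, and is let go (x of pack in the frame of press above -0.018 m and z of pack in the frame of press between 0.01 and 0.017 m and angle between the x axis of pack and the x axis of press, either way round below 0.08 rad and contact force between the fingers and pack below 0.1 N and y of pack in the frame of press between -0.007 and 0.007 m), for 0.2 s.
2. the plate clamps the pack (over 70 N in all between press and pack: plate and bed each over 30 N) and the clutch has slipped by over 0.35 rad (contact force between press and pack above 70 N and height (world z) of pin above 0.151105 m), for 0.1 s.
At the end, for the whole second after the job is handed in: The pack lies on the bed between the rails, its end within 3 mm of the back stop and square to within 0.08 rad, at rest, clamped between plate and bed with over 30 N; the clutch has slipped by 0.35 to 1.15 rad (an eighth of a turn is 0.79) (all of step 2 and x of pack in the frame of press above -0.018 m and z of pack in the frame of press between 0.01 and 0.017 m and angle between the x axis of pack and the x axis of press, either way round below 0.08 rad and linear speed of pack below 0.01 m/s and y of pack in the frame of press between -0.007 and 0.007 m); the robot touches nothing.
It fails at once if the clutch has slipped by more than 1.15 rad (height (world z) of pin above 0.151345 m).
It fails at once if the pack is pushed against the back stop with more than 40 N (contact force between pack and stop above 40 N).
It fails at once if a bystander is moved by more than 30 mm (distance of any of mug, candle_glass, tea_jar, teapot, saucer, spoon from where it was at the start of the episode above 0.03 m).
It also fails if it takes over 72 s, if anything falls off the work surface, if the arm or the gripper's body presses on something with over 40 N, if the wrist force passes 120 N, or if a joint passes its speed limit or range.

### The arm

A 6-joint arm with a two-finger parallel gripper is mounted at the origin on the work surface. World frame = base frame: x ahead of the robot, y to its left, z up, the work surface at z = 0. Lengths are in m, angles in rad, forces in N, time in s.
With the tool pointing down it reaches from about 0.35 to 0.975 m from the base axis. Payload 4.9 kg.
Tool frame: the origin (TCP) lies midway between the tips of the shut fingers; the grasp point (between the pads) lies 19 mm behind it (ctrl.grip_point_offset is the distance from the TCP to the grasp point, in m); z points along the fingers, y is the line along which they close (so a half turn about z gives the same grasp; the last joint's range is limited). The gripper opens to 85 mm and grips with 20 to 120 N. Pads are 22 mm wide; open, the fingers measure 114 mm over their backs; the gripper's body (76 mm by 85 mm) begins 54 mm behind the grasp point. The pads swing forward as they close: fully open they stand 13 mm farther back than shut.
Start: joints at [0.984, 0.053, 1.613, -0, 1.476, -0.119], TCP at [0.282, 0.558, 0.205] pointing down, gripper open.
Joint ranges: [-3.01, 3.01], [-1.01, 2.22], [0.06, 2.58], [-1.02, 4.17], [0.09, 2.62], [-3.14, 3.14]. Speed limits (rad/s): [2.57, 2.57, 3.14, 3.14, 3.14, 3.14].

### API

Orientations are given as [roll, pitch, yaw] about the fixed x, y, z axes, in that order (R = Rz(yaw) Ry(pitch) Rx(roll)).
In Python, from cell import ctrl, imaging gives the robot as it stands.
- The arm moves only by the tool apply_moves, never from a script. Its argument "rows" is a list of rows, each an object of numbers: "claw": the opening, from -1 (shut) to 1 (fully open); "tx", "ty", "tz": the shift along the world's x, y, z in mm; "roll": the turn about the world's z in rad. A call has 1 to 5 rows; each row is the pose to reach, as a shift and turn from the pose commanded when the call began; what a row does not reach only later rows make up. A row lasts 1/12 s, in which the tool goes at most 41.7 mm and 7.16 degrees, less where a joint would pass 70% of its speed; a pose out of reach is approached as far as the arm can. A call with a gripper value outside its range is refused whole. The fingers move at their own pace and stop on an object; "squeeze" is the grip in N (left out, the last holds). Time passes only in rows, so rows that repeat a pose let the fingers close. It gives the time, the measured TCP pose, the force, the opening and the grip force at its end, in the units of the state.
- ctrl.get_state(): the state, without advancing time (a new reading comes with each control period).
- imaging.read_camera(name): name is "scene" or "top" or "wrist"; returns (picture, depth): 384x512x3 uint8, blue, green, red; 384x512 float32, m along the optical axis (not along the pixel's ray), 0 where there is no reading.
- imaging.calibration(name): a dict with "fx", "fy", "cx", "cy" (pixels), "k1" (the pictures are not rectified: a ray, as slopes to the right and down, at radius r is drawn at 1 + k1 r^2 times it, then the intrinsics apply), "rvec" (rotation vector, rad) and "tvec" (3), from world to camera coordinates, as OpenCV has them. Camera axes: x right, y down, z forward; pixel columns grow to the right and rows downward; lengths in m; the calibration is good to about 2 mm. A picture is of the moment at which its call begins: read the wrist's pose just before it. calibration takes no time and is no camera call; for the wrist camera it gives the pose at the moment of the call.
- ctrl.hand_in(): hands the job in; it is judged then, once.
The state is a dict: "time": time; "q": joint angles; "dq": joint speeds; "joint_efforts": joint torques, N m; "ee_pos": TCP position; "ee_rot": TCP orientation; "force": force on the tool from outside, world axes, zero at the start; "ft_torque": the same for the moment, N m; "grip_width": finger opening in m; "grip_force": force on a finger pad.
Only numpy, scipy, OpenCV 4.12 (cv2) and the standard library are available. Lean on these libraries where they do the work, as an engineer would, in place of code of your own. Each camera call takes 0.05 s, during which the arm holds its last target. There are 200 camera calls.

## Working session

There is one attempt and no reset: what is moved stays moved. The work goes in short steps, Python scripts to look and compute and a tool call to move; the robot and the scene stay as the last step left them, time stands still between calls to the robot, and variables do not carry over. Pictures are saved under pics/ and viewed, at most 10 in all, crops included, and the job is handed in when it is done.

Besides the shell and the picture viewer there is one more tool, called after "Request:" as name(argument=value, ...), one argument or row to a line, values as JSON. apply_moves: Moves the arm, as the interface text tells. Its arguments: {"type":"object","properties":{"rows":{"type":"array","items":{"type":"object","properties":{"claw":{"type":"number"},"tx":{"type":"number"},"ty":{"type":"number"},"tz":{"type":"number"},"roll":{"type":"number"}}}},"squeeze":{"type":"number"}},"required":["rows"]}

```bash
mkdir -p pics; ls; cat > h.py <<'E'
import numpy as np,cv2
from cell import ctrl,imaging
def cam(n):
    c=imaging.calibration(n);R=cv2.Rodrigues(np.array(c['rvec'],float))[0];return c,R,np.array(c['tvec'],float).ravel()
def rays(n,uv,C=None):
    c,R,t=C or cam(n);uv=np.atleast_2d(np.array(uv,float))
    d=np.stack([(uv[:,0]-c['cx'])/c['fx'],(uv[:,1]-c['cy'])/c['fy']],1);s=d.copy()
    for _ in range(20): s=d/(1+c['k1']*(s**2).sum(1,keepdims=True))
    return -R.T@t,np.c_[s,np.ones(len(s))]@R
def plane(n,uv,z,C=None):
    o,d=rays(n,uv,C);return o+d*((z-o[2])/d[:,2])[:,None]
def cloud(n,dep,C=None):
    h,w=dep.shape;v,u=np.mgrid[:h,:w];o,d=rays(n,np.c_[u.ravel(),v.ravel()],C)
    return (o+d*dep.reshape(-1,1)).reshape(h,w,3)
E
python3 - <<'E'
from h import *
print({k:v for k,v in ctrl.get_state().items()})
for n in('scene','top'):
    p,d=imaging.read_camera(n);cv2.imwrite(f'pics/{n}0.png',p);np.save(n+'0.npy',d);print(n,imaging.calibration(n))
E
```

```text
pics
{'time': 0.0, 'q': array([ 9.83990586e-01,  5.33352967e-02,  1.61432606e+00, -1.94117443e-05,
        1.47598868e+00, -1.19015887e-01]), 'dq': array([-1.96270369e-03,  9.44788459e-04, -6.96407633e-04,  1.96037384e-05,
       -1.65190667e-05,  1.35890436e-03]), 'joint_efforts': array([-5.65996088e-04, -3.93687129e+01, -3.70170379e+01, -1.24251210e-04,
        7.03686746e-03, -3.35968565e-06]), 'ee_pos': array([0.28145217, 0.55727099, 0.20405729]), 'ee_rot': array([-3.13954753e+00, -2.25099255e-04,  2.67380443e+00]), 'force': array([-0.13047505,  0.00591245,  1.00738982]), 'ft_torque': array([0.04420296, 0.00351102, 0.06196865]), 'grip_force': 0.0, 'grip_width': 0.08549878429243501}
scene {'fx': 463.0917639238443, 'fy': 463.0917639238443, 'cx': 256.31873791245556, 'cy': 201.66203665624255, 'k1': -0.1448773782978077, 'rvec': array([ 1.66486722,  1.56705566, -0.80968971]), 'tvec': array([-0.05227767, -0.20147593,  1.86433974])}
top {'fx': 420.93456655962905, 'fy': 420.93456655962905, 'cx': 253.92591405684126, 'cy': 190.88546698182967, 'k1': -0.09728419590164798, 'rvec': array([ 2.20789638, -2.15902648,  0.10275543]), 'tvec': array([-1.27880556e-03,  5.38294571e-01,  1.46248289e+00])}
```

View pics/scene0.png

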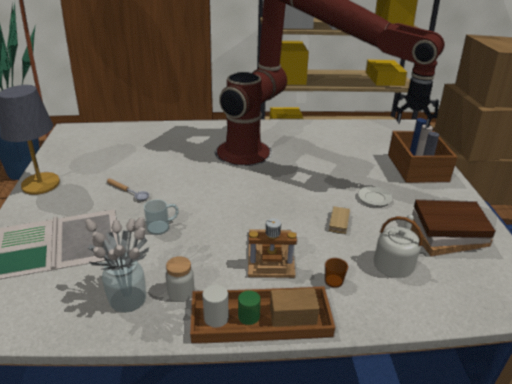

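View pics/top0.png

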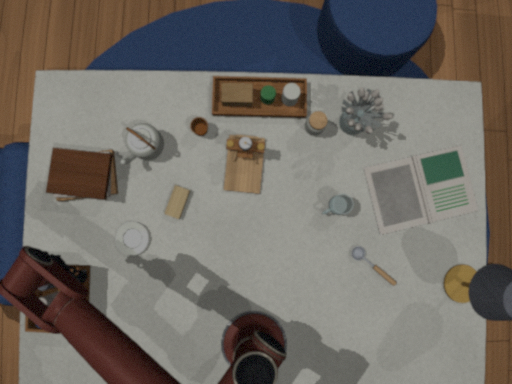

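The scene view shows the press at (272,255) with the pack at (340,219). In the top view the knob is at (246,144), the bed front at (243,190), and the pack at (177,202). The saucer, candle glass and teapot are to the left of the press.

```bash
python3 - <<'E'
from h import *
p=cv2.imread('pics/top0.png');d=np.load('top0.npy')
P=cloud('top',d)
print('table z',np.median(P[200:230,280:310,2]))
def roi(u0,u1,v0,v1,z0,z1):
    m=np.zeros(d.shape,np.uint8);s=P[v0:v1,u0:u1,2];m[v0:v1,u0:u1]=((s>z0)&(s<z1)&(d[v0:v1,u0:u1]>0));return m
def big(m):
    n,l,st,c=cv2.connectedComponentsWithStats(m);k=1+np.argmax(st[1:,4]);return (l==k).astype(np.uint8)
def rect(m,z,name):
    c=max(cv2.findContours(m,0,cv2.CHAIN_APPROX_NONE)[0],key=cv2.contourArea)
    W=plane('top',c[:,0,:],z)[:,:2]
    r=cv2.minAreaRect((W*1000).astype(np.float32));print(name,r,m.sum())
    return W
rect(big(roi(160,195,178,225,.012,.04)),.024,'pack z')
# colour version
hsv=cv2.cvtColor(p,cv2.COLOR_BGR2HSV)
s=np.zeros(d.shape,np.uint8);s[178:226,158:198]=(hsv[178:226,158:198,1]>60);rect(big(s),.024,'pack col')
s=np.zeros(d.shape,np.uint8);s[125:205,215:275]=(hsv[125:205,215:275,1]>60)
print(hsv[202,177],hsv[180,243],hsv[220,300])
rect(big(roi(215,275,130,205,.008,.03)),.014,'bed')
rect(big(roi(215,275,130,170,.085,.118)),.11,'bridge')
rect(big(roi(235,260,130,160,.135,.16)),.151,'knob')
for v in range(130,200,6):print(v,np.round(P[v,218:272:4,2]*1000).astype(int))
q=cv2.resize(p[120:230,150:280],None,fx=6,fy=5,interpolation=2);cv2.imwrite('pics/c1.png',q)
E
```

```text
table z 0.0009069206828937748
pack z ((495.3029479980469, 281.3755798339844), (57.8213996887207, 110.26272583007812), 71.44868469238281) 509
pack col ((493.9557189941406, 281.0447998046875), (56.458740234375, 105.80065155029297), 71.15164947509766) 478
[ 20  81 145] [ 17  96 151] [ 30  10 151]
bed ((609.60009765625, 52.020938873291016), (129.9175262451172, 146.55044555664062), 85.67127990722656) 1357
bridge ((684.9771118164062, 46.16741943359375), (129.40304565429688, 37.92966079711914), 85.58780670166016) 317
knob ((684.8112182617188, 46.14857482910156), (43.00701141357422, 35.84040832519531), 1.312229037284851) 126
130 [-5  3  3  2  2  1  1  2  2  3  0  4  4  6]
136 [ 0  2 -3 19 13 34 36 40 38 32  1  3  5 -1]
142 [  6  -1 115 110 110 108 154 154 151 106 108 104  -1   0]
148 [  1  -3 106 107 104 107 137 148 111 109 114 114   4   0]
154 [-2  3 -6 16 31 55 52 56 58 29 10 13  0 -2]
160 [-2  0 14 19 13  5 18 17 17 30 17 15  2 -2]
166 [-3  0 16 16 17 19 12 19 13 17 16 -1  1  2]
172 [-6 -2 18 13  8 17 12 12 20 18 17  0  5  3]
178 [ 2 -4 13 14 19 18 14 14 12 13 17  2  2  6]
184 [1502   -3   17   15   13   20   12   15   14   14   20    0    1    1]
190 [ 2 -2 -3 16 14 16 12 19 13 15 13 -4  0  6]
196 [ 4  1 -5  5  1 -4  1 -3  0  3  1  2  2  2]
```

View pics/c1.png

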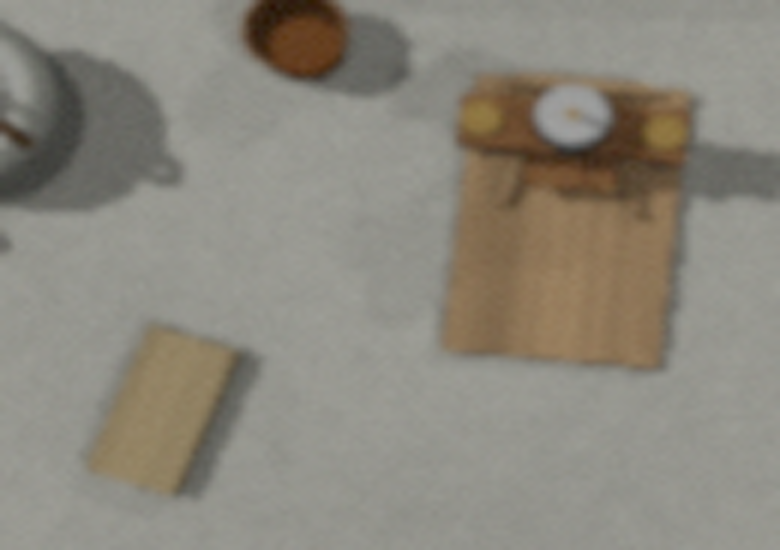

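Press origin ≈ (685, 46) mm with yaw −4.35°, and the bed size checks out. Pack centre ≈ (494.6, 281) mm with its axis at −18.6° and size 57×108, which also fits. I'll hover over the grasp point near the trailing end.

Request:
apply_moves(
  rows=[
    {"tx": 20,"ty": -28,"roll": 0.14,"claw": 1},
    {"tx": 44,"ty": -62,"roll": 0.14},
    {"tx": 68,"ty": -96,"roll": 0.14},
    {"tx": 92,"ty": -130,"roll": 0.14},
    {"tx": 116,"ty": -164,"roll": 0.14},
  ],
)

```text
schema error: expected keys claw, tx, ty, tz, roll
```

Request:
apply_moves(
  rows=[
    {"tx": 24,"ty": -34},
    {"tx": 46,"ty": -66},
    {"tx": 64,"ty": -92},
    {"tx": 73,"ty": -104},
    {"tx": 73,"ty": -104},
  ],
)

```text
schema error: expected keys claw, tx, ty, tz, roll
```

```bash
python3 - <<'E'
from h import *
s=ctrl.get_state();print(s['time'],s['ee_pos'],s['ee_rot'],s['force'],s['q'])
C=cam('wrist');p,d=imaging.read_camera('wrist');cv2.imwrite('pics/w1.png',p)
P=cloud('wrist',d,C);m=((P[...,2]>.012)&(P[...,2]<.04)&(d>0)&(np.hypot(P[...,0]-.495,P[...,1]-.281)<.09)).astype(np.uint8)
print('cam',-C[1].T@C[2],m.sum())
m=cv2.morphologyEx(m,cv2.MORPH_OPEN,np.ones((5,5)))
c=max(cv2.findContours(m,0,cv2.CHAIN_APPROX_NONE)[0],key=cv2.contourArea)
print(cv2.boundingRect(c),cv2.minAreaRect((plane('wrist',c[:,0],.024,C)[:,:2]*1000).astype(np.float32)))
E
```

```text
0.1 [0.28150503 0.55731342 0.2041517 ] [-3.13966740e+00 -1.98910766e-04  2.67374565e+00] [-0.36653537  0.40217403  0.6917731 ] [ 9.83963262e-01  5.33373751e-02  1.61416586e+00 -3.11740969e-05
  1.47602468e+00 -1.18983270e-01]
cam [0.21954072 0.58911132 0.37337689] 0Traceback (most recent call last):
  File "<stdin>", line 7, in <module>
ValueError: max() iterable argument is empty
```

View pics/w1.png

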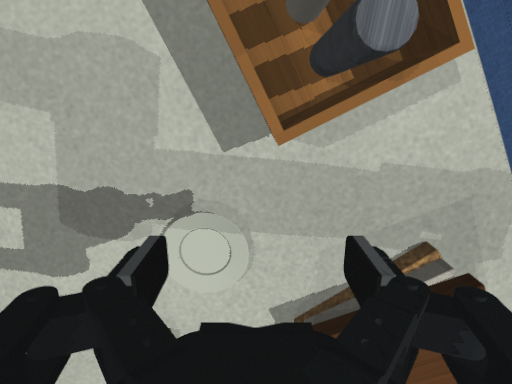

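The calls were refused because all five keys are required. The wrist image shows the saucer at (205,250), taken from the start pose. I'll resend with every key.

Request:
apply_moves(
  rows=[
    {"claw": 1,"tx": 20,"ty": -28,"tz": 0,"roll": 0.07},
    {"claw": 1,"tx": 44,"ty": -62,"tz": 0,"roll": 0.14},
    {"claw": 1,"tx": 68,"ty": -96,"tz": 0,"roll": 0.14},
    {"claw": 1,"tx": 92,"ty": -130,"tz": 0,"roll": 0.14},
    {"claw": 1,"tx": 116,"ty": -164,"tz": 0,"roll": 0.14},
  ],
)

```text
time: 0.57
ee_pos: [0.3982, 0.3922, 0.2049]
ee_rot: [-3.141, -0.0, 2.815]
force: [0.8, 1.5, 1.1]
grip_width: 0.0857
grip_force: 0.0
```

Request:
apply_moves(
  rows=[
    {"claw": 1,"tx": 24,"ty": -34,"tz": 0,"roll": 0},
    {"claw": 1,"tx": 46,"ty": -66,"tz": 0,"roll": 0},
    {"claw": 1,"tx": 64,"ty": -92,"tz": 0,"roll": 0},
    {"claw": 1,"tx": 73,"ty": -104,"tz": 0,"roll": 0},
    {"claw": 1,"tx": 73,"ty": -104,"tz": 0,"roll": 0},
  ],
)

```text
time: 0.98
ee_pos: [0.4724, 0.2871, 0.205]
ee_rot: [-3.141, 0.0, 2.809]
force: [-0.4, -0.1, 0.6]
grip_width: 0.0856
grip_force: 0.0
```

```bash
python3 - <<'E'
from h import *
s=ctrl.get_state();print(s['time'],s['ee_pos'],s['ee_rot'],s['force'],s['q'])
C=cam('wrist');p,d=imaging.read_camera('wrist');cv2.imwrite('pics/w2.png',p)
P=cloud('wrist',d,C);m=((P[...,2]>.012)&(P[...,2]<.04)&(d>0)&(np.hypot(P[...,0]-.495,P[...,1]-.281)<.09)).astype(np.uint8)
print('cam',-C[1].T@C[2],m.sum())
m=cv2.morphologyEx(m,cv2.MORPH_OPEN,np.ones((5,5)))
c=max(cv2.findContours(m,0,cv2.CHAIN_APPROX_NONE)[0],key=cv2.contourArea)
print(cv2.boundingRect(c),cv2.minAreaRect((plane('wrist',c[:,0],.024,C)[:,:2]*1000).astype(np.float32)))
E
```

```text
0.9833 [0.47235744 0.28710846 0.20497275] [-3.14071606e+00  3.46558414e-04  2.80927976e+00] [-0.3832619  -0.1246372   0.61259073] [ 4.12000582e-01 -1.19258433e-01  1.78133934e+00 -8.83210088e-04
  1.47985074e+00 -8.26402333e-01]
cam [0.40661402 0.31023553 0.3741099 ] 4069
(234, 135, 48, 89) ((491.17694091796875, 283.5615539550781), (55.90023422241211, 110.12659454345703), 71.39932250976562)
```

View pics/w2.png

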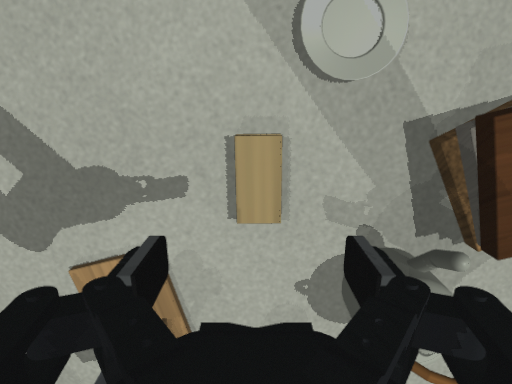

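The wrist view shows the pack at (258,179), centre (491.2, 283.6) at 71.4°, within about 4 mm of the top view. Now I'll descend and grasp.

Request:
apply_moves(
  rows=[
    {"claw": 1,"tx": -4,"ty": 3.5,"tz": -30,"roll": 0.008},
    {"claw": 1,"tx": -4,"ty": 3.5,"tz": -70,"roll": 0.008},
    {"claw": 1,"tx": -4,"ty": 3.5,"tz": -110,"roll": 0.008},
    {"claw": 1,"tx": -4,"ty": 3.5,"tz": -145,"roll": 0.008},
    {"claw": 1,"tx": -4,"ty": 3.5,"tz": -170,"roll": 0.008},
  ],
)

```text
time: 1.45
ee_pos: [0.4636, 0.2936, 0.0313]
ee_rot: [-3.139, -0.004, 2.824]
force: [0.0, -0.3, -0.8]
grip_width: 0.0852
grip_force: 0.0
```

Request:
apply_moves(
  rows=[
    {"claw": 1,"tx": 0,"ty": 0,"tz": -15,"roll": 0},
    {"claw": 1,"tx": 0,"ty": 0,"tz": -26,"roll": 0},
    {"claw": 1,"tx": 0,"ty": 0,"tz": -33,"roll": 0},
    {"claw": 1,"tx": 0,"ty": 0,"tz": -33,"roll": 0},
  ],
)

```text
time: 1.78
ee_pos: [0.4656, 0.2936, 0.0011]
ee_rot: [-3.14, -0.002, 2.823]
force: [0.2, 0.3, -0.0]
grip_width: 0.0853
grip_force: 0.0
```

Request:
apply_moves(
  rows=[
    {"claw": -0.1,"tx": 0,"ty": 0,"tz": 0,"roll": 0},
    {"claw": -0.1,"tx": 0,"ty": 0,"tz": 0,"roll": 0},
    {"claw": -0.1,"tx": 0,"ty": 0,"tz": 0,"roll": 0},
    {"claw": -0.1,"tx": 0,"ty": 0,"tz": 0,"roll": 0},
    {"claw": -0.1,"tx": 0,"ty": 0,"tz": 0,"roll": 0},
  ],
  squeeze=30,
)

```text
time: 2.2
ee_pos: [0.4674, 0.2936, 0.0032]
ee_rot: [3.141, 0.001, 2.822]
force: [-0.1, -0.3, 0.0]
grip_width: 0.0384
grip_force: 0.0
```

```bash
python3 - <<'E'
from h import *
s=ctrl.get_state();print(s['time'],s['ee_pos'],s['grip_width'],s['grip_force'],s['force'])
a,_=imaging.read_camera('wrist');b,_=imaging.read_camera('scene')
c=cv2.resize(b[150:250,280:410],None,fx=4,fy=3.84)
cv2.imwrite('pics/g1.png',np.hstack([cv2.resize(a,(400,384)),c[:, :400]]))
E
```

```text
2.2 [0.46740258 0.29355782 0.00318441] 0.038357445969205615 0.0 [-0.10902889 -0.26364299  0.01087296]
```

View pics/g1.png

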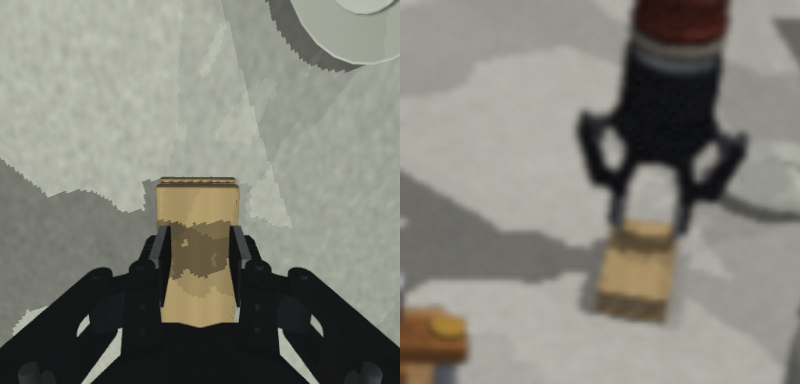

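The wrist crop shows the pack between or under the fingers, but the opening is 38 mm. I'll check fingertip height with depth.

```bash
python3 - <<'E'
from h import *
s=ctrl.get_state();C=cam('wrist');p,d=imaging.read_camera('wrist');P=cloud('wrist',d,C)
print(s['grip_width'],s['ee_pos'])
yaw=s['ee_rot'][2];ty=np.array([np.sin(yaw),-np.cos(yaw)]);tx=np.array([np.cos(yaw),np.sin(yaw)])
L=(P[...,:2]-s['ee_pos'][:2]);Y=L@ty*1000;X=L@tx*1000;Z=P[...,2]*1000
for v in range(180,345,12):
    print(v,[(int(Y[v,u]),int(X[v,u]),int(Z[v,u])) for u in range(190,325,12)])
E
```

```text
0.03851933496514111 [0.46712444 0.2934112  0.00276698]
180 [(-38, 26, 0), (-31, 26, 1), (0, 69, 171), (-16, 28, 7), (-9, 28, 8), (-3, 28, 7), (3, 28, 8), (10, 28, 7), (17, 28, 7), (24, 28, 8), (32, 26, 1), (39, 26, 0)]
192 [(-39, 19, 0), (-27, 26, 24), (-21, 26, 24), (-15, 26, 24), (-8, 26, 24), (-2, 26, 23), (3, 26, 23), (9, 26, 24), (15, 26, 25), (21, 26, 25), (32, 19, 1), (40, 19, 0)]
204 [(-39, 11, 1), (-27, 19, 24), (-21, 19, 24), (-15, 19, 24), (-9, 19, 24), (-2, 19, 24), (3, 19, 24), (9, 19, 24), (15, 20, 25), (22, 19, 24), (33, 11, 0), (40, 11, 0)]
216 [(-40, 3, 0), (-28, 13, 24), (-21, 13, 24), (-15, 13, 24), (-9, 13, 26), (-2, 13, 24), (3, 13, 24), (9, 12, 23), (16, 13, 24), (22, 12, 23), (33, 3, 0), (41, 3, 0)]
228 [(-40, -4, 0), (-28, 6, 24), (-19, 12, 38), (-15, 6, 24), (-9, 6, 24), (-2, 6, 25), (3, 6, 25), (9, 6, 25), (16, 6, 24), (20, 12, 39), (33, -4, 0), (41, -3, 1)]
240 [(-30, 8, 43), (-23, 11, 50), (-19, 9, 45), (-15, 0, 24), (-9, 0, 25), (-2, 0, 25), (3, 0, 25), (10, -1, 23), (16, 0, 24), (19, 10, 48), (24, 12, 52), (31, 8, 43)]
252 [(-28, 8, 54), (-21, 11, 62), (
[... 727 characters left out ...]
 24), (-17, -38, 24), (-10, -38, 24), (-3, -38, 24), (3, -38, 24), (10, -38, 24), (17, -39, 23), (24, -38, 24), (15, 18, 102), (18, 18, 101)]
312 [(-16, 18, 106), (-13, 17, 106), (-24, -46, 24), (-17, -46, 24), (-10, -46, 24), (-3, -46, 24), (3, -47, 24), (10, -46, 24), (17, -47, 24), (24, -47, 24), (14, 18, 107), (17, 18, 107)]
324 [(-16, 17, 110), (-13, 17, 110), (-11, 11, 103), (-8, 10, 102), (-4, 11, 102), (-3, -56, 23), (3, -55, 24), (5, 11, 103), (8, 10, 101), (11, 10, 102), (13, 18, 111), (16, 16, 109)]
336 [(-15, 17, 114), (-12, 18, 115), (-10, 11, 107), (-7, 12, 108), (-4, 12, 108), (-1, 11, 108), (1, 12, 109), (4, 12, 108), (8, 11, 107), (11, 12, 109), (12, 17, 114), (15, 17, 114)]
```

```bash
python3 - <<'E'
from h import *
print(ctrl.grip_point_offset)
s=ctrl.get_state();C=cam('wrist');p,d=imaging.read_camera('wrist');P=cloud('wrist',d,C)
yaw=s['ee_rot'][2];ty=np.array([np.sin(yaw),-np.cos(yaw)]);tx=np.array([np.cos(yaw),np.sin(yaw)])
L=(P[...,:2]-s['ee_pos'][:2]);Y=L@ty*1000;X=L@tx*1000;Z=P[...,2]*1000
m=(abs(Y)<30)&(X>-14)&(X<14)&(Z>27)&(Z<120)
print(np.sort(Z[m])[:20:2], m.sum())
for v in range(216,232): print(v,[(int(Y[v,u]),int(X[v,u]),int(Z[v,u])) for u in (204,208,212,214,216)])
for v in range(220,250,3): print(v, p[v,195:225:3].mean(1).astype(int))
E
```

```text
0.0187
[30.21739552 30.4167439  30.6831814  30.78937794 31.15108946 31.27755292
 31.39334878 31.58668445 31.73556814 32.14586621] 9646
216 [(-27, 12, 23), (-25, 13, 24), (-22, 13, 24), (-21, 13, 24), (-20, 13, 24)]
217 [(-27, 12, 24), (-24, 12, 25), (-22, 12, 24), (-21, 12, 24), (-20, 12, 24)]
218 [(-27, 12, 24), (-25, 11, 23), (-23, 11, 24), (-21, 11, 24), (-20, 12, 25)]
219 [(-27, 11, 24), (-25, 11, 24), (-22, 11, 25), (-21, 11, 24), (-20, 11, 25)]
220 [(-27, 10, 23), (-24, 11, 25), (-22, 11, 24), (-22, 10, 23), (-20, 11, 25)]
221 [(-27, 10, 25), (-25, 10, 23), (-23, 10, 23), (-21, 10, 24), (-20, 10, 24)]
222 [(-27, 10, 25), (-25, 9, 23), (-23, 9, 24), (-21, 9, 24), (-20, 10, 25)]
223 [(-27, 9, 24), (-25, 9, 25), (0, 69, 171), (-22, 9, 24), (-20, 9, 24)]
224 [(-27, 8, 25), (-25, 8, 24), (-23, 8, 24), (-22, 8, 24), (-20, 9, 25)]
225 [(-27, 7, 24), (-25, 7, 24), (-22, 8, 25), (-21, 8, 24), (-20, 8, 24)]
226 [(-25, 12, 36), (-23, 12, 36), (0, 69, 171), (-20, 11, 35), (-19, 12, 35)]
227 [(-25, 12, 36), (-23, 12, 36), (-21, 12, 36), (-20, 11, 36), (-19, 12, 36)]
228 [(-24, 11, 37), (-22, 12, 38), (-21, 12, 38), (-20, 12, 37), (-19, 12, 38)]
229 [(-24, 12, 39), (-22, 11, 38), (-20, 12, 39), (-19, 12, 39), (-19, 11, 37)]
230 [(-24, 12, 40), (-22, 11, 40), (-20, 12, 40), (-19, 11, 39), (-19, 10, 36)]
231 [(-24, 11, 41), (-22, 12, 42), (-20, 11, 40), (-19, 12, 42), (-19, 10, 37)]
220 [113 113 104 137 102 137 136 135 135 134]
223 [112 111  97  94  99  93  91  90  92  93]
226 [113 113  96  74  68  69  61  25  75  75]
229 [116 115  98  69  69  69  35  21  68  74]
232 [117 116  93  70  70  69  21  16  69  74]
235 [47 49 66 68 69 62 22 16 68 74]
238 [20 39 65 63 67 36 17 16 67 73]
241 [22 61 65 64 64 19 18 17 66 74]
244 [30 64 65 64 57 18 17 18 73 81]
247 [56 64 64 64 33 19 16 19 58 82]
```

The fingertips are really about 35 mm above the table, roughly 30 mm higher than the reported TCP suggests, so the fingers passed over the pack. I'll open, go lower, and check the force.

Request:
apply_moves(
  rows=[
    {"claw": 1,"tx": 0,"ty": 0,"tz": 0,"roll": 0},
    {"claw": 1,"tx": 0,"ty": 0,"tz": 0,"roll": 0},
    {"claw": 1,"tx": 0,"ty": 0,"tz": 0,"roll": 0},
    {"claw": 1,"tx": 0,"ty": 0,"tz": 0,"roll": 0},
    {"claw": 1,"tx": 0,"ty": 0,"tz": 0,"roll": 0},
  ],
)

```text
time: 2.82
ee_pos: [0.4668, 0.2933, 0.0023]
ee_rot: [-3.142, -0.0, 2.822]
force: [-0.1, -0.3, 0.8]
grip_width: 0.0853
grip_force: 0.0
```

Request:
apply_moves(
  rows=[
    {"claw": 1,"tx": 0,"ty": 0,"tz": -5,"roll": 0},
    {"claw": 1,"tx": 0,"ty": 0,"tz": -10,"roll": 0},
    {"claw": 1,"tx": 0,"ty": 0,"tz": -15,"roll": 0},
    {"claw": 1,"tx": 0,"ty": 0,"tz": -20,"roll": 0},
    {"claw": 1,"tx": 0,"ty": 0,"tz": -20,"roll": 0},
  ],
)

```text
time: 3.23
ee_pos: [0.4656, 0.2927, -0.0195]
ee_rot: [-3.14, -0.002, 2.822]
force: [0.0, 0.3, -0.5]
grip_width: 0.0855
grip_force: 0.0
```

```bash
cat > tip.py <<'E'
from h import *
s=ctrl.get_state();C=cam('wrist');p,d=imaging.read_camera('wrist');P=cloud('wrist',d,C)
yaw=s['ee_rot'][2];ty=np.array([np.sin(yaw),-np.cos(yaw)]);tx=np.array([np.cos(yaw),np.sin(yaw)])
L=(P[...,:2]-s['ee_pos'][:2]);Y=L@ty*1000;X=L@tx*1000;Z=P[...,2]*1000
print(s['time'],s['ee_pos'],s['force'],s['grip_width'],s['grip_force'])
E
python3 - <<'E'
from tip import *
w=s['grip_width']*500
m=(abs(abs(Y)-w)<12)&(X>8)&(X<16)&(p.max(2)<110)&(Z<70)&(Z>-40)
print(np.percentile(Z[m],[1,3,5,10,50]),m.sum())
E
```

```text
3.2333 [ 0.46556612  0.29273756 -0.01949167] [ 0.04397141  0.27164725 -0.52734153] 0.08547037395651678 0.0
[ 0.23727424  1.29241496 25.17699603 29.55275667 54.52279291] 3711
```

Request:
apply_moves(
  rows=[
    {"claw": 1,"tx": 0,"ty": 0,"tz": -4,"roll": 0},
    {"claw": 1,"tx": 0,"ty": 0,"tz": -8,"roll": 0},
    {"claw": 1,"tx": 0,"ty": 0,"tz": -10,"roll": 0},
    {"claw": 1,"tx": 0,"ty": 0,"tz": -10,"roll": 0},
  ],
)

```text
time: 3.62
ee_pos: [0.4664, 0.2931, -0.0284]
ee_rot: [-3.141, -0.001, 2.822]
force: [0.2, 0.5, -0.1]
grip_width: 0.0857
grip_force: 0.0
```

Request:
apply_moves(
  rows=[
    {"claw": 0.1,"tx": 0,"ty": 0,"tz": 0,"roll": 0},
    {"claw": 0.1,"tx": 0,"ty": 0,"tz": 0,"roll": 0},
    {"claw": 0.1,"tx": 0,"ty": 0,"tz": 0,"roll": 0},
    {"claw": 0.1,"tx": 0,"ty": 0,"tz": 0,"roll": 0},
    {"claw": 0.1,"tx": 0,"ty": 0,"tz": 0,"roll": 0},
  ],
  squeeze=30,
)

```text
time: 4.03
ee_pos: [0.4672, 0.2935, -0.0273]
ee_rot: [3.141, 0.001, 2.822]
force: [0.9, -0.2, 1.4]
grip_width: 0.0557
grip_force: 32.8
```

The pack is gripped at 55.7 mm. I'll lift, carry and turn to align with the press.

Request:
apply_moves(
  rows=[
    {"claw": 0.1,"tx": 0,"ty": 0,"tz": 15,"roll": 0},
    {"claw": 0.1,"tx": 0,"ty": 0,"tz": 35,"roll": 0},
    {"claw": 0.1,"tx": 5,"ty": -10,"tz": 50,"roll": 0.05},
    {"claw": 0.1,"tx": 15,"ty": -35,"tz": 50,"roll": 0.1},
    {"claw": 0.1,"tx": 30,"ty": -68,"tz": 50,"roll": 0.15},
  ],
)

```text
time: 4.45
ee_pos: [0.4972, 0.2264, 0.0236]
ee_rot: [3.14, 0.002, 2.978]
force: [0.6, -0.5, -2.0]
grip_width: 0.0548
grip_force: 32.6
```

Request:
apply_moves(
  rows=[
    {"claw": 0.1,"tx": 15,"ty": -35,"tz": 0,"roll": 0.05},
    {"claw": 0.1,"tx": 30,"ty": -70,"tz": 0,"roll": 0.08},
    {"claw": 0.1,"tx": 45,"ty": -105,"tz": 0,"roll": 0.093},
    {"claw": 0.1,"tx": 60,"ty": -135,"tz": 0,"roll": 0.093},
    {"claw": 0.1,"tx": 70,"ty": -158,"tz": 0,"roll": 0.093},
  ],
)

```text
time: 4.87
ee_pos: [0.5675, 0.0647, 0.0221]
ee_rot: [-3.141, 0.0, 3.063]
force: [0.4, 0.1, -1.5]
grip_width: 0.0553
grip_force: 32.6
```

Request:
apply_moves(
  rows=[
    {"claw": 0.1,"tx": 3,"ty": -8,"tz": 0,"roll": 0},
    {"claw": 0.1,"tx": 5.5,"ty": -12.8,"tz": 0,"roll": 0},
    {"claw": 0.1,"tx": 5.5,"ty": -12.8,"tz": 0,"roll": 0},
    {"claw": 0.1,"tx": 5.5,"ty": -12.8,"tz": 0,"roll": 0},
  ],
)

```text
time: 5.2
ee_pos: [0.5684, 0.0548, 0.0202]
ee_rot: [-3.141, -0.009, 3.065]
force: [-7.0, -1.2, 0.3]
grip_width: 0.0555
grip_force: 32.4
```

```bash
python3 - <<'E'
from tip import *
print(s['ee_rot'],s['ft_torque'],s['q'])
# pack in wrist view: top surface z ~ 24+lift
lift=(s['ee_pos'][2]+.0273);zt=24+lift*1000
m=(abs(Z-zt)<4)&(abs(Y)<34)&(X<45)&(X>-100)&(p.max(2)>60);print('zt',zt,m.sum(),'trail edge X',np.percentile(X[m],[90,98,99.5]),'Y',np.percentile(Y[m],[1,99]))
for zz,n in ((14,'bed'),):
    b=(abs(Z-zz)<4)&(abs(Y)<90);print(n,b.sum(),Y[b].min(),Y[b].max(),X[b].max())
t,dt=imaging.read_camera('top');cv2.imwrite('pics/t2.png',cv2.resize(t[120:220,190:300],None,fx=5,fy=5,interpolation=2));cv2.imwrite('pics/w3.png',p)
E
```

```text
5.2 [0.56843149 0.05480459 0.02023176] [-7.00240406 -1.21160884  0.28431594] 0.05550476405811708 32.381832003593445
[-3.14086746 -0.00880949  3.06489868] [-0.21056068  1.10655868  0.03215416] [-3.39958871e-02  1.19394099e-01  1.87057004e+00 -3.80050861e-04
  1.16046096e+00 -1.52794829e+00]
zt 71.5317569657041 15092 trail edge X [24.56189341 27.97893407 28.29016149] Y [-27.09390666  27.88180884]
bed 9888 -65.73973133323479 64.47769606076936 35.56608623154207
```

View pics/w3.png

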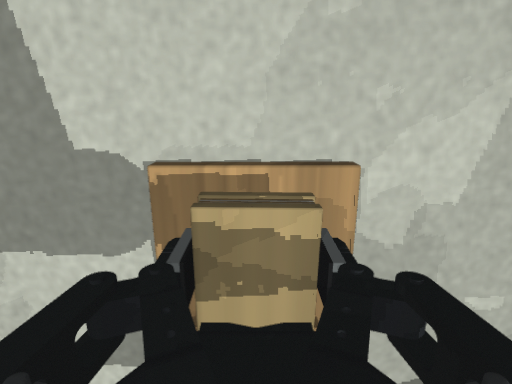

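The wrist view shows the pack centred over the bed. The bed front edge is at row 163 and level, and bed edge y is −65.7/+64.5, so it's centred to about 0.6 mm. The −7 N shows the pack nose touching the raised plate's front, so I'll back off and lower in front of the rails.

Request:
apply_moves(
  rows=[
    {"claw": 0.1,"tx": -12,"ty": 1,"tz": 0,"roll": 0},
    {"claw": 0.1,"tx": -22,"ty": 1.6,"tz": 0,"roll": 0},
    {"claw": 0.1,"tx": -22,"ty": 1.6,"tz": -10,"roll": 0},
    {"claw": 0.1,"tx": -22,"ty": 1.6,"tz": -20,"roll": 0},
    {"claw": 0.1,"tx": -22,"ty": 1.6,"tz": -26,"roll": 0},
  ],
)

```text
time: 5.72
ee_pos: [0.5494, 0.0564, -0.0055]
ee_rot: [-3.142, -0.002, 3.065]
force: [0.2, 0.1, -1.4]
grip_width: 0.0554
grip_force: 32.4
```

Request:
apply_moves(
  rows=[
    {"claw": 0.1,"tx": 0,"ty": 0,"tz": -3,"roll": 0},
    {"claw": 0.1,"tx": 0,"ty": 0,"tz": -5,"roll": 0},
    {"claw": 0.1,"tx": 0,"ty": 0,"tz": -6,"roll": 0},
    {"claw": 0.1,"tx": 0,"ty": 0,"tz": -6,"roll": 0},
  ],
)

```text
time: 6.05
ee_pos: [0.5505, 0.0561, -0.0098]
ee_rot: [3.142, -0.0, 3.065]
force: [0.0, -0.7, -0.1]
grip_width: 0.0554
grip_force: 32.4
```

```bash
python3 - <<'E'
from tip import *
print(s['ee_rot'])
m=(abs(Z-38)<6)&(abs(Y)<34)&(X<45)&(X>-100)&(p.max(2)>60)
print('pack z',np.median(Z[m&(X>12)]),'edge',np.percentile(X[m],[98,99.5]),'Y',np.percentile(Y[m],[1,99]))
b=(abs(Z-14)<3)&(abs(Y)<90);print(b.sum(),np.percentile(Y[b],[.5,99.5]),np.percentile(X[b],[99.5]))
for sgn in(-1,1):
    e=b&(sgn*Y>25)&(sgn*Y<55);print('front edge x at side',sgn,np.percentile(X[e],99.5),e.sum())
E
```

```text
6.05 [ 0.55054734  0.05609501 -0.0098407 ] [ 0.03096511 -0.74929859 -0.14568468] 0.055389761186241705 32.36851394176483
[ 3.14157534e+00 -3.97228276e-05  3.06468852e+00]
pack z 41.951155185682346 edge [28.43562713 28.70187038] Y [-27.2693967   28.04083847]
4912 [-64.89525914  63.53129252] [17.48837602]
front edge x at side -1 17.496730051187374 1496
front edge x at side 1 17.49219686176963 1438
```

Request:
apply_moves(
  rows=[
    {"claw": 0.1,"tx": 0,"ty": 0,"tz": -2,"roll": 0},
    {"claw": 0.1,"tx": 0,"ty": 0,"tz": -3,"roll": 0},
    {"claw": 0.1,"tx": 0,"ty": 0,"tz": -3.5,"roll": 0},
    {"claw": 0.1,"tx": 0,"ty": 0,"tz": -3.5,"roll": 0},
  ],
)

```text
time: 6.43
ee_pos: [0.5504, 0.0561, -0.0131]
ee_rot: [-3.142, 0.0, 3.065]
force: [-0.7, 0.2, -1.2]
grip_width: 0.0554
grip_force: 32.4
```

Request:
apply_moves(
  rows=[
    {"claw": 0.1,"tx": 6,"ty": -0.45,"tz": 0,"roll": 0},
    {"claw": 0.1,"tx": 12,"ty": -0.9,"tz": 0,"roll": 0},
    {"claw": 0.1,"tx": 18,"ty": -1.35,"tz": 0,"roll": 0},
    {"claw": 0.1,"tx": 24,"ty": -1.8,"tz": 0,"roll": 0},
  ],
)

```text
time: 6.77
ee_pos: [0.5753, 0.0543, -0.0131]
ee_rot: [3.142, 0.001, 3.065]
force: [-0.3, 0.4, -0.4]
grip_width: 0.0554
grip_force: 32.4
```

Request:
apply_moves(
  rows=[
    {"claw": 0.1,"tx": 6,"ty": -0.45,"tz": 0,"roll": 0},
    {"claw": 0.1,"tx": 12,"ty": -0.9,"tz": 0,"roll": 0},
    {"claw": 0.1,"tx": 18,"ty": -1.35,"tz": 0,"roll": 0},
    {"claw": 0.1,"tx": 22,"ty": -1.7,"tz": 0,"roll": 0},
  ],
)

```text
time: 7.1
ee_pos: [0.5973, 0.0525, -0.0131]
ee_rot: [-3.142, 0.001, 3.065]
force: [-0.5, 0.2, -0.8]
grip_width: 0.0555
grip_force: 32.4
```

Request:
apply_moves(
  rows=[
    {"claw": 0.1,"tx": 4,"ty": -0.3,"tz": 0,"roll": 0},
    {"claw": 0.1,"tx": 8,"ty": -0.6,"tz": 0,"roll": 0},
    {"claw": 0.1,"tx": 10,"ty": -0.8,"tz": 0,"roll": 0},
    {"claw": 0.1,"tx": 10,"ty": -0.8,"tz": 0,"roll": 0},
  ],
)

```text
time: 7.43
ee_pos: [0.6069, 0.0518, -0.0131]
ee_rot: [3.142, 0.001, 3.065]
force: [0.1, 0.0, -0.6]
grip_width: 0.055
grip_force: 32.4
```

```bash
python3 - <<'E'
from tip import *
print(s['ee_rot'],s['ft_torque'])
m=(abs(Z-38)<4)&(abs(Y)<34)&(X<45)&(X>-100)&(p.max(2)>60)
print('pack z',np.median(Z[m&(X>12)]),'edge',np.percentile(X[m],[98,99.5]),'Y',np.percentile(Y[m],[1,99]))
b=(abs(Z-14)<3)&(abs(Y)<90);print(b.sum(),np.percentile(Y[b],[.5,99.5]))
for sgn in(-1,1):
    e=b&(sgn*Y>25)&(sgn*Y<55);print('front edge x at side',sgn,np.percentile(X[e],99.5),e.sum())
E
```

```text
7.4333 [ 0.60688701  0.05176831 -0.01314691] [ 0.087136    0.00440773 -0.57294727] 0.054957292959981925 32.41515040397644
[3.14158298e+00 6.61445185e-04 3.06478942e+00] [-0.03621958 -0.07460549  0.00338084]
pack z 38.63086554952698 edge [28.44203924 28.7487854 ] Y [-27.19421829  27.88840243]
33129 [-64.6127887   63.14329947]
front edge x at side -1 73.27887693592525 8411
front edge x at side 1 73.1946768322313 8257
```

The pack is flat on the bed with its origin at press x ≈ −50. I'll release, back off, close the fingers, and push from behind.

Request:
apply_moves(
  rows=[
    {"claw": 1,"tx": 0,"ty": 0,"tz": 0,"roll": 0},
    {"claw": 1,"tx": 0,"ty": 0,"tz": 0,"roll": 0},
    {"claw": 1,"tx": 0,"ty": 0,"tz": 0,"roll": 0},
    {"claw": 1,"tx": 0,"ty": 0,"tz": 10,"roll": 0},
    {"claw": 1,"tx": 0,"ty": 0,"tz": 35,"roll": 0},
  ],
)

```text
time: 7.9
ee_pos: [0.6028, 0.0519, 0.0186]
ee_rot: [-3.141, -0.008, 3.065]
force: [-0.3, -0.1, -0.7]
grip_width: 0.0855
grip_force: 0.0
```

Request:
apply_moves(
  rows=[
    {"claw": 0.3,"tx": -12,"ty": 0.9,"tz": 0,"roll": 0},
    {"claw": -1,"tx": -30,"ty": 2.3,"tz": 0,"roll": 0},
    {"claw": -1,"tx": -48,"ty": 3.6,"tz": 0,"roll": 0},
    {"claw": -1,"tx": -52,"ty": 3.9,"tz": 0,"roll": 0},
    {"claw": -1,"tx": -52,"ty": 3.9,"tz": 0,"roll": 0},
  ],
)

```text
time: 8.32
ee_pos: [0.5536, 0.0559, 0.0222]
ee_rot: [3.142, 0.0, 3.065]
force: [-0.4, 0.5, 0.2]
grip_width: 0.0257
grip_force: 0.0
```

Request:
apply_moves(
  rows=[
    {"claw": -1,"tx": 0,"ty": 0,"tz": 0,"roll": 0},
    {"claw": -1,"tx": 0,"ty": 0,"tz": 0,"roll": 0},
    {"claw": -1,"tx": 0,"ty": 0,"tz": 0,"roll": 0},
    {"claw": -1,"tx": 0,"ty": 0,"tz": 0,"roll": 0},
  ],
)

```text
time: 8.65
ee_pos: [0.555, 0.0556, 0.022]
ee_rot: [-3.142, 0.0, 3.065]
force: [0.3, 0.6, 0.0]
grip_width: 0.0001
grip_force: 0.0
```

```bash
python3 - <<'E'
from tip import *
m=(abs(Z-38)<4)&(abs(Y)<34)&(X<45)&(X>-120)&(p.max(2)>60)
print('pack edge',np.percentile(X[m],[98,99.5]),'Y',np.percentile(Y[m],[1,99]),m.sum())
b=(abs(Z-14)<3)&(abs(Y)<90);print(np.percentile(Y[b],[.5,99.5]),np.percentile(X[b],99.5))
cv2.imwrite('pics/w4.png',p)
f=(abs(Y)<30)&(X>-2)&(X<16)&(p.max(2)<100)&(Z>15)&(Z<90)
print('tip z',np.percentile(Z[f],[0.2,1,3,5,20]),f.sum())
for v in range(170,260,6): print(v,[(int(Y[v,u]),int(X[v,u]),int(Z[v,u])) for u in range(232,290,8)])
E
```

```text
8.65 [0.55503747 0.0556226  0.02195002] [0.32283469 0.57575395 0.01145521] 0.00010766711785182723 0.0
pack edge [-22.72027782 -22.52957424] Y [-26.81053037  28.18338042] 261
[-64.34936179  63.39864317] 21.914535032859483
tip z [52.67012582 53.65206205 55.39458157 56.30902561 63.18767251] 2045
170 [(-15, 28, 0), (-9, 28, 0), (-4, 28, 0), (0, 28, 0), (5, 28, 0), (11, 28, 1), (16, 28, 0), (21, 28, 0)]
176 [(-15, 24, 0), (-9, 24, 0), (-4, 24, 0), (0, 24, 1), (5, 24, 2), (11, 24, 0), (16, 24, 0), (21, 24, 0)]
182 [(-14, 21, 6), (-9, 21, 6), (-4, 21, 5), (0, 21, 5), (5, 22, 7), (10, 22, 6), (16, 21, 4), (21, 21, 5)]
188 [(-14, 20, 15), (-9, 20, 16), (-4, 20, 14), (0, 20, 15), (5, 20, 14), (10, 20, 15), (15, 19, 13), (20, 20, 15)]
194 [(-14, 16, 14), (-9, 16, 14), (-4, 16, 14), (0, 16, 14), (5, 16, 15), (10, 16, 14), (15, 16, 13), (20, 15, 13)]
200 [(-14, 12, 14), (-9, 12, 14), (-4, 12, 14), (0, 12, 14), (5, 12, 15), (10, 12, 14), (15, 12, 15), (20, 12, 14)]
206 [(-14, 8, 14), (-9, 8, 14), (-4, 8, 14), (0, 8, 14), (5, 8, 14), (10, 8, 14), (15, 8, 14), (20, 8, 13)]
212 [(-14, 4, 14), (-9, 4,
[... 170 characters left out ...]
, 15), (20, 1, 16)]
224 [(-14, -3, 14), (-9, -3, 14), (-4, -3, 14), (0, -3, 14), (5, -3, 14), (10, -3, 14), (15, -3, 14), (21, -3, 14)]
230 [(-14, -7, 14), (-9, -7, 14), (-3, 11, 59), (0, 11, 59), (4, 11, 59), (10, -7, 14), (15, -7, 14), (21, -7, 14)]
236 [(-11, 7, 57), (-7, 7, 56), (-3, 11, 65), (0, 11, 65), (4, 11, 65), (8, 7, 57), (12, 8, 58), (21, -11, 14)]
242 [(-10, 8, 64), (-6, 8, 64), (-2, 11, 72), (0, 11, 72), (4, 11, 72), (8, 7, 64), (11, 8, 64), (21, -15, 15)]
248 [(-10, 8, 70), (-6, 12, 79), (-2, 12, 78), (0, 11, 78), (3, 12, 78), (7, 7, 69), (11, 7, 69), (21, -20, 13)]
254 [(-9, 8, 76), (-5, 12, 84), (-2, 11, 83), (0, 11, 82), (3, 12, 83), (7, 8, 77), (10, 8, 76), (21, -23, 16)]
```

View pics/w4.png

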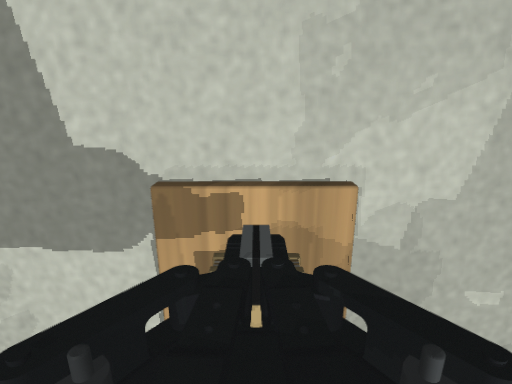

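The wrist view shows closed fingers at (257,230) and the pack's trailing end at about (256,265), 11.6 mm in front of the finger face. I'll lower and push gently.

Request:
apply_moves(
  rows=[
    {"claw": -1,"tx": 0,"ty": 0,"tz": -10,"roll": 0},
    {"claw": -1,"tx": 0,"ty": 0,"tz": -22,"roll": 0},
    {"claw": -1,"tx": 0,"ty": 0,"tz": -31,"roll": 0},
    {"claw": -1,"tx": 5,"ty": -0.4,"tz": -31,"roll": 0},
    {"claw": -1,"tx": 9,"ty": -0.7,"tz": -31,"roll": 0},
  ],
)

```text
time: 9.12
ee_pos: [0.5626, 0.055, -0.0107]
ee_rot: [-3.141, -0.002, 3.065]
force: [-0.1, -0.5, -0.7]
grip_width: -0.0002
grip_force: 0.0
```

Request:
apply_moves(
  rows=[
    {"claw": -1,"tx": 3,"ty": -0.2,"tz": 0,"roll": 0},
    {"claw": -1,"tx": 6,"ty": -0.5,"tz": 0,"roll": 0},
    {"claw": -1,"tx": 9,"ty": -0.7,"tz": 0,"roll": 0},
    {"claw": -1,"tx": 12,"ty": -0.9,"tz": 0,"roll": 0},
    {"claw": -1,"tx": 15,"ty": -1.1,"tz": 0,"roll": 0},
  ],
)

```text
time: 9.53
ee_pos: [0.5783, 0.0539, -0.0094]
ee_rot: [-3.142, -0.001, 3.065]
force: [-1.2, 0.5, 0.4]
grip_width: 0.0001
grip_force: 0.3
```

Request:
apply_moves(
  rows=[
    {"claw": -1,"tx": 3,"ty": -0.2,"tz": 0,"roll": 0},
    {"claw": -1,"tx": 6,"ty": -0.5,"tz": 0,"roll": 0},
    {"claw": -1,"tx": 9,"ty": -0.7,"tz": 0,"roll": 0},
    {"claw": -1,"tx": 12,"ty": -0.9,"tz": 0,"roll": 0},
    {"claw": -1,"tx": 12,"ty": -0.9,"tz": 0,"roll": 0},
  ],
)

```text
time: 9.95
ee_pos: [0.5912, 0.0529, -0.0089]
ee_rot: [3.142, 0.001, 3.065]
force: [0.1, 0.4, -0.2]
grip_width: 0.0
grip_force: 0.0
```

Request:
apply_moves(
  rows=[
    {"claw": -1,"tx": 1.5,"ty": -0.1,"tz": 0,"roll": 0},
    {"claw": -1,"tx": 3,"ty": -0.2,"tz": 0,"roll": 0},
    {"claw": -1,"tx": 4.5,"ty": -0.3,"tz": 0,"roll": 0},
    {"claw": -1,"tx": 6,"ty": -0.5,"tz": 0,"roll": 0},
    {"claw": -1,"tx": 6,"ty": -0.5,"tz": 0,"roll": 0},
  ],
)

```text
time: 10.37
ee_pos: [0.5967, 0.0525, -0.0091]
ee_rot: [3.142, 0.001, 3.065]
force: [-0.3, -1.1, 0.6]
grip_width: -0.0005
grip_force: 0.2
```

Request:
apply_moves(
  rows=[
    {"claw": -1,"tx": 1,"ty": -0.1,"tz": 0,"roll": 0},
    {"claw": -1,"tx": 2,"ty": -0.1,"tz": 0,"roll": 0},
    {"claw": -1,"tx": 3,"ty": -0.2,"tz": 0,"roll": 0},
  ],
)

```text
time: 10.62
ee_pos: [0.5993, 0.0523, -0.0092]
ee_rot: [-3.142, -0.0, 3.065]
force: [-2.3, -0.2, 0.6]
grip_width: 0.0
grip_force: 1.0
```

Request:
apply_moves(
  rows=[
    {"claw": -1,"tx": 1,"ty": -0.1,"tz": 0,"roll": 0},
    {"claw": -1,"tx": 2,"ty": -0.1,"tz": 0,"roll": 0},
    {"claw": -1,"tx": 2,"ty": -0.1,"tz": 0,"roll": 0},
  ],
)

```text
time: 10.87
ee_pos: [0.6017, 0.0522, -0.0092]
ee_rot: [3.142, 0.001, 3.065]
force: [-0.4, 0.7, -0.1]
grip_width: -0.0002
grip_force: 0.3
```

```bash
python3 - <<'E'
from tip import *
b=(abs(Z-14)<3)&(abs(Y)<60);print('bed edge',np.percentile(X[b],99.5))
m=(abs(Z-38)<3)&(abs(Y)<32)&(X<45)&(X>-60)&(p.max(2)>60);print('pack edge',np.percentile(X[m],[95,98,99.5]),np.percentile(Y[m],[1,99]),m.sum())
E
```

```text
10.8667 [ 0.60168363  0.05220842 -0.00920194] [-0.41590354  0.69314356 -0.14351145] -0.00019669671436881354 0.30154737643897533
bed edge 68.23079904434795
pack edge [12.2334451  12.3686293  12.56925117] [-11.04423106   6.74619404] 331
```

Request:
apply_moves(
  rows=[
    {"claw": -1,"tx": 0.7,"ty": -0.1,"tz": 0,"roll": 0},
    {"claw": -1,"tx": 1.3,"ty": -0.1,"tz": 0,"roll": 0},
    {"claw": -1,"tx": 1.3,"ty": -0.1,"tz": 0,"roll": 0},
  ],
)

```text
time: 11.17
ee_pos: [0.6028, 0.0521, -0.0092]
ee_rot: [-3.142, 0.0, 3.065]
force: [-1.0, 0.6, -0.5]
grip_width: -0.0001
grip_force: 0.5
```

Request:
apply_moves(
  rows=[
    {"claw": -1,"tx": 0.5,"ty": 0,"tz": 0,"roll": 0},
    {"claw": -1,"tx": 1,"ty": -0.1,"tz": 0,"roll": 0},
    {"claw": -1,"tx": 1,"ty": -0.1,"tz": 0,"roll": 0},
  ],
)

```text
time: 11.42
ee_pos: [0.6031, 0.0521, -0.0092]
ee_rot: [3.142, -0.001, 3.065]
force: [-4.9, 0.6, 2.3]
grip_width: -0.0
grip_force: 2.3
```

The push met the stop at −4.9 N, with the finger face at press x ≈ −69.5, so the pack is home. I'll back off and rise, then wind the wrist counter-clockwise by 1.5 rad so that one grasp covers the whole clockwise turn, since q6 has the range.

Request:
apply_moves(
  rows=[
    {"claw": -1,"tx": -8,"ty": 0.6,"tz": 0,"roll": 0},
    {"claw": -1,"tx": -25,"ty": 2,"tz": 0,"roll": 0},
    {"claw": -1,"tx": -40,"ty": 3,"tz": 20,"roll": 0.1},
    {"claw": -1,"tx": -45,"ty": 3,"tz": 55,"roll": 0.2},
    {"claw": -1,"tx": -45,"ty": 3,"tz": 95,"roll": 0.3},
  ],
)

```text
time: 11.83
ee_pos: [0.5548, 0.0552, 0.0834]
ee_rot: [3.14, -0.006, -2.913]
force: [-0.0, 0.3, -0.7]
grip_width: -0.0001
grip_force: 0.0
```

```bash
python3 - <<'E'
from h import *
C=cam('wrist');p,d=imaging.read_camera('wrist');P=cloud('wrist',d,C)*1000
t,dt=imaging.read_camera('top');T=cloud('top',dt)*1000
o=np.array([684,45.8]);u=np.array([.9971,-.0758]);n=np.array([.0758,.9971])
for nm,Q in(('wrist',P),('top',T)):
    x=(Q[...,:2]-o)@u;y=(Q[...,:2]-o)@n;z=Q[...,2]
    m=(abs(z-38)<6)&(abs(y)<40)&(x>-110)&(x<-35)
    print(nm,m.sum(),'x',np.percentile(x[m],[2,5,95]) if m.sum() else '','y',np.percentile(y[m],[2,98]) if m.sum() else '')
    b=(abs(z-14)<4)&(abs(y)<90)&(x<-80)&(x>-180);print(np.percentile(x[b],.5),np.percentile(y[b],[.5,99.5])) if b.sum() else 0
m=np.zeros(dt.shape,np.uint8);m[130:160,235:260]=(T[130:160,235:260,2]>138)
c=max(cv2.findContours(m,0,1)[0],key=cv2.contourArea);print(cv2.minEnclosingCircle((plane('top',c[:,0],.151)[:,:2]*1000).astype(np.float32)))
h=cv2.cvtColor(cv2.imread('pics/top0.png')[125:160,232:262],cv2.COLOR_BGR2HSV)
k=((h[...,1]<50)&(h[...,2]>150)).astype(np.uint8);c=max(cv2.findContours(k,0,1)[0],key=cv2.contourArea)
print('colour',cv2.minEnclosingCircle((plane('top',c[:,0]+[232,125],.151)[:,:2]*1000).astype(np.float32)))
E
```

```text
wrist 324 x [-71.39433694 -71.21728294 -38.96782563] y [-27.10323216  27.66744453]
-151.08804567120058 [-65.10951297  63.02632341]
top 0 x  y 
-147.39697238135298 [-40.15297793  63.92039457]
((684.8130493164062, 45.9898567199707), 21.554426193237305)
colour ((685.3657836914062, 44.52876663208008), 15.761218070983887)
```

The pack end is at −70.2 mm relative to the bed edge, home to within 0.2 mm, square and centred. Now on to the knob.

Request:
apply_moves(
  rows=[
    {"claw": -1,"tx": 0,"ty": 0,"tz": 40,"roll": 0.12},
    {"claw": 0,"tx": 0,"ty": 0,"tz": 78,"roll": 0.24},
    {"claw": 1,"tx": 30,"ty": -2,"tz": 78,"roll": 0.36},
    {"claw": 1,"tx": 65,"ty": -5,"tz": 78,"roll": 0.48},
    {"claw": 1,"tx": 100,"ty": -8,"tz": 78,"roll": 0.6},
  ],
)

```text
time: 12.35
ee_pos: [0.6607, 0.047, 0.1658]
ee_rot: [-3.138, 0.003, -2.313]
force: [0.5, 0.8, 0.1]
grip_width: 0.048
grip_force: 0.0
```

Request:
apply_moves(
  rows=[
    {"claw": 1,"tx": 20,"ty": -1.5,"tz": 0,"roll": 0.12},
    {"claw": 1,"tx": 25.5,"ty": -1.5,"tz": 0,"roll": 0.24},
    {"claw": 1,"tx": 25.5,"ty": -1.5,"tz": 0,"roll": 0.36},
    {"claw": 1,"tx": 25.5,"ty": -1.5,"tz": 0,"roll": 0.48},
    {"claw": 1,"tx": 25.5,"ty": -1.5,"tz": 0,"roll": 0.6},
  ],
)

```text
time: 12.77
ee_pos: [0.6845, 0.0454, 0.1631]
ee_rot: [-3.141, 0.0, -1.713]
force: [-0.6, 0.4, 0.0]
grip_width: 0.0853
grip_force: 0.0
```

```bash
python3 -c "
from h import *
s=ctrl.get_state();print(s['ee_pos'],s['ee_rot'],s['q'],s['force'],s['ft_torque'],s['grip_width'])"
```

```text
[0.68452903 0.04543206 0.1631082 ] [-3.14063231e+00  4.23574952e-05 -1.71321653e+00] [-4.20729084e-02  2.19631843e-01  1.50079276e+00 -5.46801917e-05
  1.42020829e+00 -3.04123716e+00] [-0.5537981   0.3701519   0.04571485] [-0.0187611  -0.03438319 -0.01175005] 0.08531074981478357
```

Request:
apply_moves(
  rows=[
    {"claw": 1,"tx": 0,"ty": 0,"tz": -20,"roll": 0},
    {"claw": 1,"tx": 0,"ty": 0,"tz": -40,"roll": 0},
    {"claw": 1,"tx": 0,"ty": 0,"tz": -58,"roll": 0},
    {"claw": 1,"tx": 0,"ty": 0,"tz": -70,"roll": 0},
    {"claw": 1,"tx": 0,"ty": 0,"tz": -76,"roll": 0},
  ],
)

```text
time: 13.18
ee_pos: [0.6827, 0.0455, 0.0849]
ee_rot: [3.139, -0.0, -1.719]
force: [-0.7, -0.4, -1.2]
grip_width: 0.0852
grip_force: 0.0
```

Request:
apply_moves(
  rows=[
    {"claw": 1,"tx": 0,"ty": 0,"tz": 0,"roll": 0},
    {"claw": 0.3,"tx": 0,"ty": 0,"tz": 0,"roll": 0},
    {"claw": -0.3,"tx": 0,"ty": 0,"tz": 0,"roll": 0},
    {"claw": -0.3,"tx": 0,"ty": 0,"tz": 0,"roll": 0},
    {"claw": -0.3,"tx": 0,"ty": 0,"tz": 0,"roll": 0},
  ],
  squeeze=45,
)

```text
time: 13.6
ee_pos: [0.6842, 0.0456, 0.0894]
ee_rot: [-3.141, 0.0, -1.718]
force: [-18.4, 2.0, 20.8]
grip_width: 0.0393
grip_force: 45.1
```

Request:
apply_moves(
  rows=[
    {"claw": -0.3,"tx": 0,"ty": 0,"tz": 0,"roll": 0},
    {"claw": -0.3,"tx": 0,"ty": 0,"tz": 0,"roll": 0},
    {"claw": -0.3,"tx": 0,"ty": 0,"tz": 0,"roll": 0},
  ],
)

```text
time: 13.85
ee_pos: [0.6841, 0.0457, 0.0898]
ee_rot: [3.141, 0.0, -1.718]
force: [-4.1, -0.0, 5.5]
grip_width: 0.0391
grip_force: 45.3
```

```bash
cat > st.py <<'E'
from h import *
s=ctrl.get_state();print(s['time'],s['ee_pos'],'yaw',s['ee_rot'][2],'q6',s['q'][5],'F',s['force'],'T',s['ft_torque'],s['joint_efforts'][5],s['grip_width'],s['grip_force'])
E
python3 st.py
```

```text
13.85 [0.68408711 0.04565184 0.08980467] yaw -1.7182771052005281 q6 -3.0359298631667415 F [-4.05964772e+00 -3.60615773e-03  5.45420412e+00] T [-0.00140169  0.84037484  0.00582082] -0.005307979881763458 0.03907252483849151 45.273876786231995
```

Request:
apply_moves(
  rows=[
    {"claw": -0.3,"tx": 0,"ty": 0,"tz": 1.5,"roll": -0.05},
    {"claw": -0.3,"tx": 0,"ty": 0,"tz": 1.5,"roll": -0.1},
    {"claw": -0.3,"tx": 0,"ty": 0,"tz": 1.5,"roll": -0.15},
    {"claw": -0.3,"tx": 0,"ty": 0,"tz": 1.5,"roll": -0.2},
    {"claw": -0.3,"tx": 0,"ty": 0,"tz": 1.5,"roll": -0.25},
  ],
)

```text
time: 14.27
ee_pos: [0.6842, 0.0456, 0.0899]
ee_rot: [-3.141, -0.0, -1.97]
force: [-1.2, 0.8, 0.8]
grip_width: 0.0385
grip_force: 45.8
```

```bash
python3 st.py
```

```text
14.2667 [0.6841953  0.045608   0.08988444] yaw -1.9700141533882807 q6 -2.7841134430746144 F [-1.15824807  0.81302391  0.78290305] T [-0.03009785  0.19300464  0.26388333] -0.24593479000031948 0.03854424467492168 45.83364129066467
```

Request:
apply_moves(
  rows=[
    {"claw": -0.3,"tx": 0,"ty": 0,"tz": 0,"roll": -0.06},
    {"claw": -0.3,"tx": 0,"ty": 0,"tz": 0,"roll": -0.12},
    {"claw": -0.3,"tx": 0,"ty": 0,"tz": 0,"roll": -0.18},
    {"claw": -0.3,"tx": 0,"ty": 0,"tz": 0,"roll": -0.24},
    {"claw": -0.3,"tx": 0,"ty": 0,"tz": 0,"roll": -0.3},
  ],
)

```text
time: 14.68
ee_pos: [0.6844, 0.0455, 0.0899]
ee_rot: [-3.141, 0.0, -2.271]
force: [-0.8, -0.3, -0.2]
grip_width: 0.0389
grip_force: 45.8
```

```bash
python3 st.py
```

```text
14.6833 [0.68442055 0.0454541  0.08987988] yaw -2.270508878580673 q6 -2.483675776347692 F [-0.83654857 -0.26776304 -0.18759521] T [-0.03367283  0.10573799  0.24928218] -0.343270031735301 0.03890482739778803 45.83068549633026
```

Request:
apply_moves(
  rows=[
    {"claw": -0.3,"tx": 0,"ty": 0,"tz": 0,"roll": -0.06},
    {"claw": -0.3,"tx": 0,"ty": 0,"tz": 0,"roll": -0.12},
    {"claw": -0.3,"tx": 0,"ty": 0,"tz": 0,"roll": -0.18},
    {"claw": -0.3,"tx": 0,"ty": 0,"tz": 0,"roll": -0.24},
    {"claw": -0.3,"tx": 0,"ty": 0,"tz": 0,"roll": -0.3},
  ],
)

```text
time: 15.1
ee_pos: [0.6846, 0.0453, 0.0899]
ee_rot: [-3.14, 0.001, -2.571]
force: [-0.1, -0.8, -0.2]
grip_width: 0.0388
grip_force: 45.8
```

```bash
python3 st.py
```

```text
15.1 [0.68460565 0.04526289 0.08991411] yaw -2.570597131100804 q6 -2.1836338746757935 F [-0.06978652 -0.77638257 -0.23369031] T [-0.16185063 -0.03855564  0.21183033] -0.3426584042608738 0.038813127472660976 45.82486689090729
```

Free-plate torque is about 0.25 N m, with 0.85 rad turned so far. Continuing.

Request:
apply_moves(
  rows=[
    {"claw": -0.3,"tx": 0,"ty": 0,"tz": 0,"roll": -0.06},
    {"claw": -0.3,"tx": 0,"ty": 0,"tz": 0,"roll": -0.12},
    {"claw": -0.3,"tx": 0,"ty": 0,"tz": 0,"roll": -0.18},
    {"claw": -0.3,"tx": 0,"ty": 0,"tz": 0,"roll": -0.24},
    {"claw": -0.3,"tx": 0,"ty": 0,"tz": 0,"roll": -0.3},
  ],
)

```text
time: 15.52
ee_pos: [0.6847, 0.045, 0.0899]
ee_rot: [-3.14, 0.001, -2.871]
force: [0.3, -1.4, -0.8]
grip_width: 0.0391
grip_force: 45.8
```

```bash
python3 st.py
```

```text
15.5167 [0.68467543 0.0450466  0.08989386] yaw -2.870621219308192 q6 -1.8836506590306268 F [ 0.30806019 -1.4436067  -0.76939665] T [-0.26350071 -0.06081319  0.24936687] -0.3421357925981283 0.039079032695995795 45.815359354019165
```

Request:
apply_moves(
  rows=[
    {"claw": -0.3,"tx": 0,"ty": 0,"tz": 0,"roll": -0.06},
    {"claw": -0.3,"tx": 0,"ty": 0,"tz": 0,"roll": -0.12},
    {"claw": -0.3,"tx": 0,"ty": 0,"tz": 0,"roll": -0.18},
    {"claw": -0.3,"tx": 0,"ty": 0,"tz": 0,"roll": -0.24},
    {"claw": -0.3,"tx": 0,"ty": 0,"tz": 0,"roll": -0.3},
  ],
)

```text
time: 15.93
ee_pos: [0.6847, 0.0448, 0.0899]
ee_rot: [-3.14, 0.002, 3.112]
force: [0.8, -2.3, -0.5]
grip_width: 0.039
grip_force: 45.8
```

```bash
python3 st.py
```

```text
15.9333 [0.68469324 0.04478407 0.08986818] yaw 3.112483087530228 q6 -1.5836345477688525 F [ 0.7541148  -2.28128399 -0.53651712] T [-0.36558115 -0.08290221  0.24499696] -0.3416991513222456 0.03903980083360257 45.81154704093933
```

Request:
apply_moves(
  rows=[
    {"claw": -0.3,"tx": 0,"ty": 0,"tz": 0,"roll": -0.06},
    {"claw": -0.3,"tx": 0,"ty": 0,"tz": 0,"roll": -0.12},
    {"claw": -0.3,"tx": 0,"ty": 0,"tz": 0,"roll": -0.18},
    {"claw": -0.3,"tx": 0,"ty": 0,"tz": 0,"roll": -0.24},
    {"claw": -0.3,"tx": 0,"ty": 0,"tz": 0,"roll": -0.3},
  ],
)

```text
time: 16.35
ee_pos: [0.6846, 0.0445, 0.0899]
ee_rot: [-3.14, 0.002, 2.813]
force: [-0.2, -2.5, -0.2]
grip_width: 0.0392
grip_force: 46.0
```

```bash
python3 st.py
```

```text
16.35 [0.68462124 0.04454562 0.08987313] yaw 2.812829324212987 q6 -1.2839753326616956 F [-0.24514002 -2.45678583 -0.22835426] T [-0.42471242 -0.04296096  0.41743276] -0.17339032609015703 0.03922268278896838 45.97301244735718
```

Bite: torque 0.417 at yaw 2.813. Now small steps.

Request:
apply_moves(
  rows=[
    {"claw": -0.3,"tx": 0,"ty": 0,"tz": 0,"roll": -0.04},
    {"claw": -0.3,"tx": 0,"ty": 0,"tz": 0,"roll": -0.08},
  ],
)

```text
time: 16.52
ee_pos: [0.6846, 0.0445, 0.0899]
ee_rot: [-3.14, 0.002, 2.734]
force: [0.3, -3.3, -0.6]
grip_width: 0.0391
grip_force: 45.9
```

```bash
python3 st.py
```

```text
16.5167 [0.68461625 0.044478   0.08989812] yaw 2.734025042886721 q6 -1.2051362615634809 F [ 0.28999716 -3.27875729 -0.5750364 ] T [-0.47777939  0.00313828  0.45341232] 0.07073062006384134 0.03907916699911274 45.94103693962097
```

Request:
apply_moves(
  rows=[
    {"claw": -0.3,"tx": 0,"ty": 0,"tz": 0,"roll": -0.04},
    {"claw": -0.3,"tx": 0,"ty": 0,"tz": 0,"roll": -0.08},
  ],
)

```text
time: 16.68
ee_pos: [0.6846, 0.0444, 0.0899]
ee_rot: [-3.14, 0.002, 2.654]
force: [0.1, -4.1, 0.4]
grip_width: 0.0388
grip_force: 45.9
```

```bash
python3 st.py
```

```text
16.6833 [0.68459153 0.04441416 0.08990141] yaw 2.654074774830867 q6 -1.125200831781766 F [ 0.05990368 -4.0878176   0.3782845 ] T [-0.54183504 -0.01191565  0.42653824] 0.05898522678762674 0.0388428351497511 45.89909255504608
```

Request:
apply_moves(
  rows=[
    {"claw": -0.3,"tx": 0,"ty": 0,"tz": 0,"roll": -0.04},
    {"claw": -0.3,"tx": 0,"ty": 0,"tz": 0,"roll": -0.08},
  ],
)

```text
time: 16.85
ee_pos: [0.6845, 0.0443, 0.0899]
ee_rot: [-3.14, 0.002, 2.574]
force: [-0.4, -3.8, -1.0]
grip_width: 0.0389
grip_force: 45.9
```

```bash
python3 st.py
```

```text
16.85 [0.68453795 0.04431509 0.08987014] yaw 2.5739493689486257 q6 -1.045140050994049 F [-0.35124227 -3.79408644 -0.95163582] T [-0.5251744   0.01273555  0.46045613] 0.05908184219151735 0.038866272052014914 45.87016403675079
```

On the plateau at 0.45 N m, with slip onset at yaw ≈ 2.77 and about 0.2 rad of slip so far. I'll turn 0.55 rad more.

Request:
apply_moves(
  rows=[
    {"claw": -0.3,"tx": 0,"ty": 0,"tz": 0,"roll": -0.06},
    {"claw": -0.3,"tx": 0,"ty": 0,"tz": 0,"roll": -0.12},
    {"claw": -0.3,"tx": 0,"ty": 0,"tz": 0,"roll": -0.18},
    {"claw": -0.3,"tx": 0,"ty": 0,"tz": 0,"roll": -0.24},
    {"claw": -0.3,"tx": 0,"ty": 0,"tz": 0,"roll": -0.3},
  ],
)

```text
time: 17.27
ee_pos: [0.6844, 0.0441, 0.0899]
ee_rot: [-3.14, 0.003, 2.273]
force: [-0.2, -3.8, -0.6]
grip_width: 0.0393
grip_force: 45.8
```

```bash
python3 st.py
```

```text
17.2667 [0.68436449 0.04414538 0.08988011] yaw 2.2730031834685436 q6 -0.7442111297063344 F [-0.21083413 -3.81432998 -0.59978181] T [-0.6735633   0.15926117  0.48842708] -0.13752495869994164 0.03933901466061672 45.829508900642395
```

Request:
apply_moves(
  rows=[
    {"claw": -0.3,"tx": 0,"ty": 0,"tz": 0,"roll": -0.06},
    {"claw": -0.3,"tx": 0,"ty": 0,"tz": 0,"roll": -0.12},
    {"claw": -0.3,"tx": 0,"ty": 0,"tz": 0,"roll": -0.18},
    {"claw": -0.3,"tx": 0,"ty": 0,"tz": 0,"roll": -0.24},
    {"claw": -0.3,"tx": 0,"ty": 0,"tz": 0,"roll": -0.25},
  ],
)

```text
time: 17.68
ee_pos: [0.6842, 0.0441, 0.0899]
ee_rot: [-3.141, 0.003, 2.024]
force: [-1.9, -4.1, 0.7]
grip_width: 0.0391
grip_force: 45.9
```

```bash
python3 st.py
```

```text
17.6833 [0.68419252 0.04406616 0.08987963] yaw 2.0243058151880478 q6 -0.49558636990244015 F [-1.85779873 -4.13496123  0.67505514] T [-0.79746133  0.25745757  0.41285721] 0.7062491029500961 0.039120930295409764 45.858049392700195
```

About 0.75 rad of slip by now. Letting go and rising.

Request:
apply_moves(
  rows=[
    {"claw": 1,"tx": 0,"ty": 0,"tz": 0,"roll": 0},
    {"claw": 1,"tx": 0,"ty": 0,"tz": 0,"roll": 0},
    {"claw": 1,"tx": 0,"ty": 0,"tz": 0,"roll": 0},
    {"claw": 1,"tx": 0,"ty": 0,"tz": 10,"roll": 0},
    {"claw": 1,"tx": 0,"ty": 0,"tz": 30,"roll": 0},
  ],
)

```text
time: 18.1
ee_pos: [0.682, 0.046, 0.1166]
ee_rot: [-3.137, -0.003, 2.025]
force: [0.4, -0.6, -1.0]
grip_width: 0.0851
grip_force: 0.0
```

Request:
apply_moves(
  rows=[
    {"claw": 1,"tx": 0,"ty": 0,"tz": 35,"roll": 0},
    {"claw": 1,"tx": 0,"ty": 0,"tz": 70,"roll": 0},
    {"claw": 1,"tx": -35,"ty": 0,"tz": 80,"roll": 0.1},
    {"claw": 1,"tx": -75,"ty": 0,"tz": 80,"roll": 0.2},
    {"claw": 1,"tx": -110,"ty": 0,"tz": 80,"roll": 0.3},
  ],
)

```text
time: 18.52
ee_pos: [0.5739, 0.0458, 0.2021]
ee_rot: [3.139, 0.003, 2.33]
force: [-0.2, 1.1, 0.0]
grip_width: 0.0851
grip_force: 0.0
```

Request:
apply_moves(
  rows=[
    {"claw": 1,"tx": -30,"ty": 0,"tz": 0,"roll": 0.12},
    {"claw": 1,"tx": -50,"ty": 0,"tz": 0,"roll": 0.24},
    {"claw": 1,"tx": -50,"ty": 0,"tz": 0,"roll": 0.36},
    {"claw": 1,"tx": -50,"ty": 0,"tz": 0,"roll": 0.48},
    {"claw": 1,"tx": -50,"ty": 0,"tz": 0,"roll": 0.6},
  ],
)

```text
time: 18.93
ee_pos: [0.524, 0.0459, 0.2006]
ee_rot: [3.141, 0.002, 2.931]
force: [0.3, 0.2, 0.9]
grip_width: 0.0852
grip_force: 0.0
```

```bash
python3 st.py; python3 - <<'E'
from h import *
p,_=imaging.read_camera('scene');cv2.imwrite('pics/f.png',cv2.resize(p[190:300,210:350],None,fx=5,fy=5,interpolation=2))
E
```

```text
18.9333 [0.52399754 0.04587782 0.20063533] yaw 2.9313394701016424 q6 -1.415052214857891 F [0.33400837 0.24399912 0.92074823] T [ 0.02327985 -0.03312789  0.02250258] 1.185673512518406 0.08517397654976079 0.0
```

View pics/f.png

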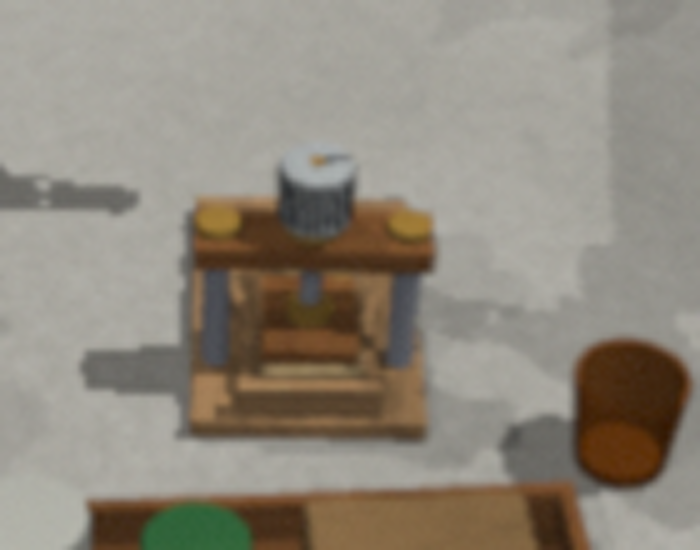

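The scene crop shows the plate at (310,345) down on the pack, which is against the stop (310,385). As a last check I'll compare the knob mark's rotation before and after, to rule out finger slip.

```bash
python3 - <<'E'
from h import *
p,_=imaging.read_camera('top')
f=lambda a:cv2.resize(a[134:156,234:258],(390,360),interpolation=2)
cv2.imwrite('pics/k.png',np.hstack([f(cv2.imread('pics/top0.png')),f(p)]))
E
```

```text
(no output)
```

View pics/k.png

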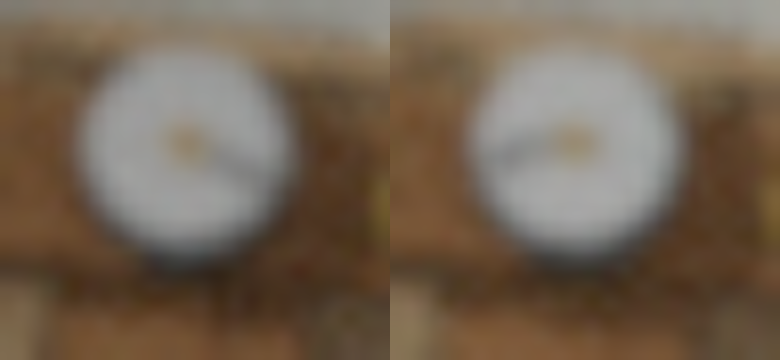

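The mark turned from about 26° to about 168° clockwise, roughly 2.48 rad against 2.54 rad at the hand. So there was no meaningful finger slip, and clutch slip is about 0.7–0.75 rad. Handing in.

```bash
python3 -c "
from cell import ctrl
print(ctrl.hand_in())"
```

```text
the job is handed in; nothing more can be done
None
```

The job is handed in (no verdict came back): the pack is home against the back stop and clamped, the clutch slipped about 0.7–0.75 rad by my estimate, and the gripper is clear of everything, with the arm having gone nowhere near the bystanders.

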